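# Open the bolted supply cupboard past its hidden safety catch

## Task

Open the small plywood cupboard on the table so that the bottles in it can be taken out: draw its bolt fully back, then reach through the gap over the door, find the sprung safety catch hidden behind it, hold the catch down while you pull the door off it, and swing the door wide open, nearly square to the front. Leave the door standing open and the bolt drawn, let go, do not knock over the bottles inside, and leave the two pigment jars and the tape measure beside the cupboard where they stand.

Things in the scene. Friction and masses are not known exactly. Their poses are not given: they have to be found in the camera images.
- cupboard: Plywood cupboard fixed to the table, 234 mm wide, 209 high. Frame (mm): origin at table height, middle of the plane of the shut door's INNER face; x inward (170 deep), y to the left seen from the robot, z up. Grey door: x -16 to 0, y -98 to 98, z 14 to 150, no handle. Side walls y 101 to 117 either side, full height from x 30, in front of that only 150 high. 10 mm floor.
- roof_edge (a point): Middle of the roof's lower front edge: cupboard x 26, y 0, z 200. The roof (9 mm thick) begins here, so over the door is an open gap 50 mm high, entered from front and above with the tool tilted. Nothing but the catch lies between the side walls in x 15 to 85, z above 116; behind that a cross board (z 132 up).
- rail (a point): Middle of the inner top edge of the aluminium channel rail fixed along the door's inside, shut at cupboard x 15, y 2.5, z 150; moves with the door. The rail fills x 0 to 15, y -85 to 90, z 134 to 150 and covers the catch's tooth. The door is pulled by reaching over its top and drawing the rail or inner face to the front.
- catch_line (a point): The one grey safety catch hangs under the roof behind the rail; its place along the door is NOT told, feel for it. This point is the middle of the line where it may be: cupboard x 38, y -5, z 142; the catch's middle is within 40 mm of it along y. Its press block is 36 wide (y), x 20 to 55, top at z 142, bottom at z 123.
- catch (a joint): Angle of the sprung catch in rad: 0 up, holding; 0.20 at its stop. Pressing its block down at cupboard x 38 takes about 5 N at first, 10 N at the stop, 12 mm down; past 0.11 (7 mm) the tooth is clear of the rail. Unpressed, it stops the door after about 3 mm. It must stay down until the rail has come some 12 mm forward at the catch.
- door (a joint): Door angle in rad: 0 shut, grows as the free (left, +y) edge swings out to the front; 1.57 is square to the front, stop at 1.65. Upright hinge axis at cupboard x -16, y -100 (right-hand edge). Light friction: it stays where left. The shot bolt holds it within 0.03.
- door_edge (a point): Middle of the thickness of the door's top edge, at its free (left) corner, 150 mm up; moves with the door. Shut, it is at cupboard x -8, y 98.5.
- bolt (a joint): Travel of the bolt on the door in m: 0 shot (its end in the staple on the left cheek), 0.030 fully drawn back towards the hinge (cupboard -y). Slides with about 1.5 N of friction and stays where left; the door is free from about 0.018 on.
- bolt_knob (a point): Centre of the bolt's black ball knob, 18 mm across, on a 10 mm stem that stands out to the front from the bolt rod: 43 mm in front of the door's face, at cupboard x -59, y 76, z 115 when shot, y 46 when drawn. The bolt's guides at y 30 and 92 stand out 16 mm from the face, the staple on the left cheek (y 102 to 116) 22 mm.
- bottle_part1: White bottle inside the cupboard, 55 mm across, 104 high, standing on the 10 mm thick cupboard floor at about x 120; origin under its centre.
- bottle_part2: As the other bottle inside.
- pigment_jar_a: Bystander: jar 47 mm across, 98 high, standing left of the cupboard; origin under its centre.
- pigment_jar_b: Bystander: jar 45 mm across, 100 high, standing right of the cupboard; origin under its centre.
- tape_measure: Bystander: yellow tape measure 33x80x60 mm, in front and to the left of the cupboard; origin under its centre.

How it is judged:
On the way, in this order (a step that is already met when the one before it is completed fails the run):
1. the bolt is drawn back while the door is still shut (value of joint bolt above 0.022 m and value of joint door below 0.15 rad), for 0.1 s.
2. the hidden catch is down while the door is being drawn off it (value of joint catch above 0.08 rad and value of joint door above 0.05 rad).
3. the door is swung wide open (value of joint door above 1.2 rad), for 0.2 s.
At the end, for the whole second after the job is handed in: The door stands open at more than 1.2 rad (about 70 degrees) and at rest, the bolt is drawn back more than 22 mm, both bottles inside still stand (tilt under 0.3 rad), and the two jars and the tape measure are within 50 mm of where they stood (value of joint door above 1.2 rad and velocity of joint door below 0.05 rad/s and value of joint bolt above 0.022 m and angle between each of bottle_part1, bottle_part2's own z axis and vertical below 0.3 rad and distance of each of pigment_jar_a, pigment_jar_b, tape_measure from where it was at the start of the episode below 0.05 m); the robot touches nothing.
It fails at once if a bottle inside is knocked over (angle between any of bottle_part1, bottle_part2's own z axis and vertical above 0.6 rad).
It fails at once if a jar or the tape measure beside the cupboard is knocked over or shoved away (distance of any of pigment_jar_a, pigment_jar_b, tape_measure from where it was at the start of the episode above 0.05 m or angle between any of pigment_jar_a, pigment_jar_b, tape_measure's own z axis and vertical above 0.6 rad).
It also fails if it takes over 61 s, if anything falls off the work surface, if the arm or the gripper's body presses on something with over 40 N, if the wrist force passes 120 N, or if a joint passes its speed limit or range.

## Robot

A 7-joint arm with a two-finger parallel gripper is mounted at the origin on the work surface; the furniture and walls round the work are solid. World frame = base frame: x ahead of the robot, y to its left, z up, the work surface at z = 0. Lengths are in m, angles in rad, forces in N, time in s.
With the tool pointing down it reaches from about 0.425 to 0.925 m from the base axis. Payload 6.8 kg.
Tool frame: the origin (TCP) lies on the centre line of the jaws, within the pads' length; the fingertips stand 25 mm ahead of it and the grasp point (between the pads) lies 6 mm ahead of it; z points along the fingers, y is the line along which they close (so a half turn about z gives the same grasp; the last joint's range is limited). The gripper opens to 85 mm and grips with 20 to 120 N. Pads are 22 mm wide; open, the fingers measure 114 mm over their backs; the gripper's body (76 mm by 85 mm) begins 54 mm behind the grasp point. The pads swing forward as they close: fully open they stand 13 mm farther back than shut.
Start: joints at [1.186, 0.477, 0.022, 1.555, -0.011, 1.109, -0.083], TCP at [0.184, -0.649, 0.256] pointing down, gripper open.
Joint ranges: [-2.96, 2.96], [-0.34, 2.1], [-1.41, 1.46], [0.24, 2.44], [-1.37, 4.51], [0.17, 1.92], [-2.96, 2.96]. Speed limits (rad/s): [2.39, 2.39, 3.14, 3.14, 3.14, 3.14, 3.14].

## Interface

Orientations are given as a rotation vector (axis times angle).
In Python, from bench import status, imaging, workorder gives the robot as it stands.
- The arm moves only by the tool send_rows, never from a script. Its argument "steps" is a list of rows, each an object of numbers: "dx", "dy", "dz": the shift along the tool's x, y, z in cm; "yaw": the turn about the tool's z in degrees; "gripper": the opening, from 0 (shut) to 1 (fully open). A call has 1 to 5 rows; each row is the pose to reach, as a shift and turn from the pose commanded when the call began, along the tool's axes at that moment; what a row does not reach only later rows make up. A row lasts 1/8 s, in which the tool goes at most 62.5 mm and 10.7 degrees, less where a joint would pass 70% of its speed; a pose out of reach is approached as far as the arm can. A call with a gripper value outside its range is refused whole. The fingers move at their own pace and stop on an object; "force" is the grip in N (left out, the last holds). Time passes only in rows, so rows that repeat a pose let the fingers close. It gives the time, the measured TCP pose, the force, the opening and the grip force at its end, in the units of the state.
- status.get_obs(): the state, without advancing time (a new reading comes with each control period).
- imaging.grab_frame(name): name is "side" or "top" or "wrist"; returns a dict with "color" (420x560x3 uint8, red, green, blue), "depth" (420x560 float32, m along the optical axis (not along the pixel's ray), 0 where there is no reading), "K" (3x3 intrinsics, pixels), "R" (3x3) and "t" (3): a world point X has camera coordinates R X + t. Camera axes: x right, y down, z forward; pixel columns grow to the right and rows downward; lengths in m; the calibration is good to about 2 mm. The wrist camera is an equidistant fisheye: a pixel r from the principal point sees the ray r / f radians off the axis. A picture is of the moment at which its call begins.
- workorder.hand_in(): hands the job in; it is judged then, once.
The state is a dict: "clock": time; "joints": joint angles; "qvel": joint speeds; "tau": joint torques, N m; "tcp_pos": TCP position; "orientation": TCP orientation; "contact_force": force on the tool from outside, world axes, zero at the start; "moment": the same for the moment, N m; "grip_width": finger opening in m; "gripper_force": force on a finger pad.
Only numpy, scipy, OpenCV 4.12 (cv2) and the standard library are available. Lean on these libraries where they do the work, as an engineer would, in place of code of your own. Each camera call takes 0.05 s, during which the arm holds its last target. There are 200 camera calls.

## Working session

There is one attempt and no reset: what is moved stays moved. The work goes in short steps, Python scripts to look and compute and a tool call to move; the robot and the scene stay as the last step left them, time stands still between calls to the robot, and variables do not carry over. Pictures are saved under pics/ and viewed, at most 10 in all, crops included, and the job is handed in when it is done.

Besides the shell and the picture viewer there is one more tool, called by a JSON object that holds its "method" and its "body", one argument or row to a line. send_rows: Moves the arm, as the interface text tells. Its arguments: {"type":"object","properties":{"steps":{"type":"array"},"force":{"type":"number"}},"required":["steps"]}

```bash
ls; mkdir -p pics
python3 - <<'E'
from bench import status, imaging
import cv2, numpy as np
print(status.get_obs())
for n in("side","top"):
    f=imaging.grab_frame(n); cv2.imwrite(f"pics/{n}0.png",f["color"][:,:,::-1]); np.savez(f"{n}0.npz",**f); print(n,f["K"],f["R"],f["t"])
E
```

```text
pics
{'clock': 0.0, 'joints': array([ 1.18592056,  0.47779272,  0.02231836,  1.55644441, -0.01151881,
        1.10933072, -0.08309874]), 'qvel': array([-0.00117918, -0.00037023,  0.00055479, -0.00158195, -0.00046832,
        0.00057431, -0.00014233]), 'tau': array([ 1.73452790e-04, -5.96455872e+01,  1.60830840e+00, -2.81193709e+01,
        1.24768488e-02,  9.39875812e-03,  9.05723027e-06]), 'tcp_pos': array([ 0.18430206, -0.64877615,  0.2553332 ]), 'orientation': array([-3.10975657e+00, -4.33174245e-01,  5.71771706e-04]), 'contact_force': array([ 0.5559923 , -0.31136977, -0.12521147]), 'moment': array([ 0.04779093, -0.00460197,  0.00345045]), 'gripper_force': 0.0, 'grip_width': 0.08549804136551571}
side [[461.92299879   0.         279.04641297]
 [  0.         461.92299879 206.90292357]
 [  0.           0.           1.        ]] [[ 0.09361035 -0.99560643 -0.00222277]
 [-0.86706739 -0.080427   -0.49165602]
 [ 0.48931712  0.04795138 -0.87078667]] [0.03753307 0.60808903 0.66998942]
top [[410.13164418   0.         276.27665809]
 [  0.         410.13164418 211.47854177]
 [  0.           0.           1.        ]] [[-0.02313191 -0.99924101 -0.03134182]
 [-0.9828256   0.02847071 -0.18232732]
 [ 0.18308126  0.02658597 -0.98273823]] [0.10884567 0.604347   0.86569477]
```

View pics/side0.png

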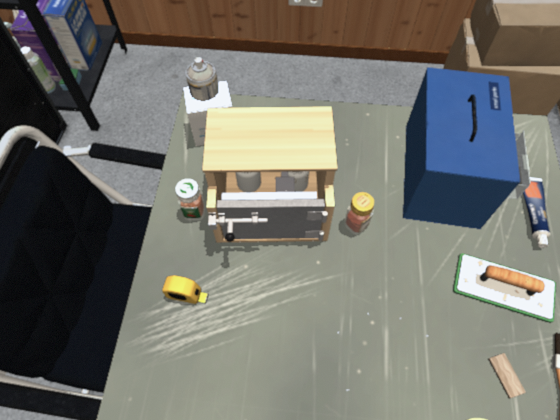

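View pics/top0.png

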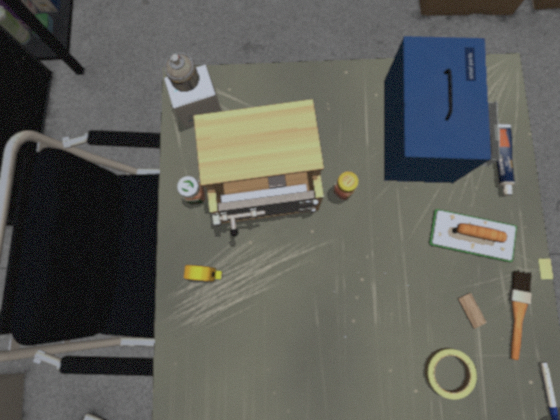

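The side view shows the cupboard (roof front edge about (207,168)–(333,168)) with the knob at (230,237), the jars at (189,198) and (361,212) and the tape measure at (183,290). The top view shows the roof as a quadrilateral (196,114)–(322,160) and the knob at (234,232).

```bash
cat > h.py <<'E'
import numpy as np, cv2
def cloud(f):
    d=f["depth"]; v,u=np.indices(d.shape); K=f["K"]
    c=np.stack([(u-K[0,2])/K[0,0]*d,(v-K[1,2])/K[1,1]*d,d],-1)
    return (c-f["t"])@f["R"]
def ray(f,u,v):
    K=f["K"]; r=f["R"].T@np.array([(u-K[0,2])/K[0,0],(v-K[1,2])/K[1,1],1.]); return -f["R"].T@f["t"], r
def onz(f,u,v,z):
    o,r=ray(f,u,v); return o+r*(z-o[2])/r[2]
def tri(a,b):
    A=[];B=[]
    for o,r in(a,b):
        r=r/np.linalg.norm(r);P=np.eye(3)-np.outer(r,r);A.append(P);B.append(P@o)
    return np.linalg.lstsq(np.vstack(A),np.hstack(B),rcond=None)[0]
E
python3 - <<'E'
from h import *
F={n:dict(np.load(n+"0.npz")) for n in("side","top")}
for n,f in F.items():
    X=cloud(f); ok=f["depth"]>0
    h=cv2.cvtColor(f["color"],cv2.COLOR_RGB2HSV)
    m=(ok&(abs(X[...,2]-.209)<.008)&(X[...,1]>-.1)&(X[...,1]<.4)&(h[...,0]>12)&(h[...,0]<35)&(h[...,1]>50)).astype(np.uint8)
    k,l,s,c=cv2.connectedComponentsWithStats(m); i=1+s[1:,4].argmax(); print(n,s[i],c[i])
    mm=(l==i); print("roof z",np.median(X[mm][:,2]))
    cs=max(cv2.findContours(mm.astype(np.uint8),0,2)[0],key=cv2.contourArea)[:,0]
    P=np.array([onz(f,*p,.209)[:2] for p in cs],np.float32)
    r=cv2.minAreaRect(P); print(r); print(cv2.boxPoints(r))
    # door top edge & knob
    kz=(h[...,2]<60)&ok&(X[...,2]>.06)&(X[...,2]<.17)
    win=np.zeros_like(kz); u0,v0=(230,237) if n=="side" else (234,232); win[v0-9:v0+10,u0-9:u0+10]=1
    kk=kz&win; vv,uu=np.nonzero(kk); print("knob",uu.mean(),vv.mean(),kk.sum(),np.median(X[kk],0))
    F[n]["k"]=(uu.mean(),vv.mean())
    for nm,(u,v) in dict(a=(189,190) if n=="side" else (189,186),b=(362,203) if n=="side" else(347,183),t=(183,288) if n=="side" else(199,272)).items(): print(nm,X[v,u])
print("knob tri",tri(ray(F["side"],*F["side"]["k"]),ray(F["top"],*F["top"]["k"])))
big=[cv2.resize(f["color"][v:v+90,u:u+150,::-1],None,fx=4.0,fy=3.3 if 0 else 4.0,interpolation=2) for f,u,v in((F["side"],195,160),(F["top"],190,150))]
cv2.imwrite("pics/c.png",cv2.resize(np.vstack(big),(500,600)))
E
```

```text
side [ 203  106  135   66 7584] [269.61972574 140.92972046]
roof z 0.20974475478719673
((0.7181667685508728, 0.12195299565792084), (0.14757978916168213, 0.2374304234981537), 6.312990665435791)
[[ 0.63177043  0.23183443]
 [ 0.6578782  -0.00415625]
 [ 0.8045631   0.01207156]
 [ 0.7784553   0.24806224]]
knob 229.625 236.85714285714286 56 [0.55279209 0.17969609 0.12134545]
a [0.19590339 0.05414803 0.88247191]
b [ 0.65904173 -0.06325988  0.10040467]
t [0.4691865  0.26136866 0.05938725]
top [ 194   99  130   87 8654] [257.6073492  142.31569217]
roof z 0.20867740191160436
((0.7175834774971008, 0.12233689427375793), (0.1448395550251007, 0.23720881342887878), 6.134692668914795)
[[ 0.6329036   0.23252289]
 [ 0.6582532  -0.00332754]
 [ 0.8022634   0.0121509 ]
 [ 0.77691376  0.24800132]]
knob 233.74418604651163 232.3953488372093 43 [0.55391619 0.18058912 0.1209968 ]
a [0.66159222 0.28172446 0.09823192]
b [ 0.65649141 -0.06193756  0.10260841]
t [0.4761942  0.26587328 0.06018713]
knob tri [0.55370965 0.1807298  0.11923149]
```

View pics/c.png

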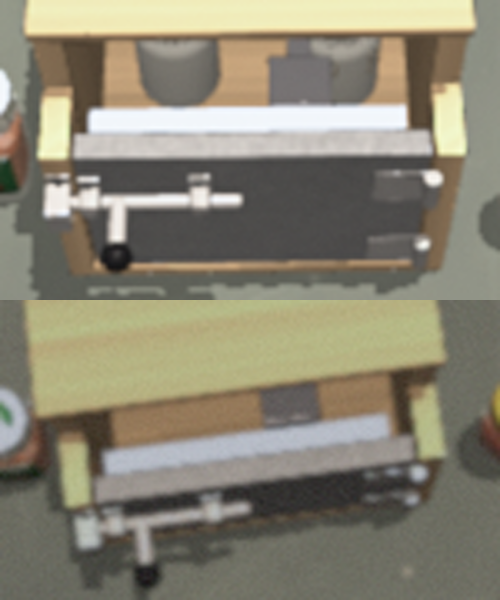

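Side crop: the knob is at crop (117,255). A grey block behind the rail at crop (300,80), and at (290,405) in the top crop, is probably the catch. Roof rectangle and knob agree to within about 2 mm. Cupboard origin ≈ (0.6205, 0.1116), yaw 6.2°.

I'll move up and across first, and see how the interface treats the limits of reach, because a tilt will be needed later.

{"method": "send_rows", "body": {
  "steps": [
    {"dx": 4, "dy": -4, "dz": -2, "yaw": 5, "gripper": 0},
    {"dx": 8, "dy": -8, "dz": -4, "yaw": 9.7, "gripper": 0},
    {"dx": 12, "dy": -12, "dz": -6, "yaw": 9.7, "gripper": 0},
    {"dx": 16, "dy": -16, "dz": -8, "yaw": 9.7, "gripper": 0},
    {"dx": 19, "dy": -21, "dz": -10, "yaw": 9.7, "gripper": 0}
  ]
}}

```text
clock: 0.72
tcp_pos: [0.3111, -0.3934, 0.3566]
orientation: [-3.137, -0.171, -0.0]
contact_force: [0.5, 0.3, 0.5]
grip_width: -0.0001
gripper_force: 0.0
```

```bash
cat >> h.py <<'E'
from scipy.spatial.transform import Rotation as Ro
A=np.deg2rad(6.2); CX=np.array([np.cos(A),np.sin(A),0]); CY=np.array([-np.sin(A),np.cos(A),0]); O=np.array([.6205,.1116,0])
def w(x,y,z): return O+CX*x/1e3+CY*y/1e3+np.array([0,0,z/1e3])
def cup(p): d=np.asarray(p)-O; return np.round([d@CX*1e3,d@CY*1e3,d[2]*1e3],1)
def st(tgt=None):
    from bench import status
    s=status.get_obs(); R=Ro.from_rotvec(s["orientation"]).as_matrix(); p=s["tcp_pos"]
    print("t",round(s["clock"],2),"q",np.round(s["joints"],3),"p",np.round(p,4),"z",np.round(R[:,2],3))
    print("cup tcp",cup(p),"tip",cup(p+R[:,2]*.025),"F",np.round(s["contact_force"],1),"toolx ang",round(float(np.degrees(np.arctan2(R[1,0],R[0,0]))),2),"grip",round(s["grip_width"],4))
    print("z in cup",np.round([R[:,2]@CX,R[:,2]@CY,R[2,2]],3))
    if tgt is not None:
        for g in np.atleast_2d(tgt): print("tip->",g,"shift cm",np.round(R.T@(w(*g)-p-R[:,2]*.025)*100,2))
E
python3 -c "
from h import *
st([[-60,110,170],[-60,110,105]])
f=dict(np.load('side0.npz')); X=cloud(f)
print('box',[np.round(X[v,u],3) for u,v in((407,210),(430,80),(410,195))])
for n,u,v in(('side',285,181),('top',277,182)):
  f=dict(np.load(n+'0.npz')); print(n,cup(cloud(f)[v,u]))
"
```

```text
t 0.72 q [ 0.838  0.106 -0.066  1.826  0.007  1.21  -0.692] p [ 0.3111 -0.3934  0.3566] z [ 0.  0. -1.]
cup tcp [-362.1 -468.6  356.6] tip [-362.1 -468.6  331.6] F [0.5 0.3 0.5] toolx ang 6.23 grip -0.0001
z in cup [ 0.  0. -1.]
tip-> [-60 110 170] shift cm [ 30.24 -57.84  16.18]
tip-> [-60 110 105] shift cm [ 30.24 -57.84  22.68]
box [array([ 0.686, -0.166,  0.041]), array([ 0.91 , -0.186,  0.188]), array([ 0.704, -0.165,  0.072])]
side [ 45.4 -27.8 143.1]
top [ 29.7 -27.1 142.5]
```

{"method": "send_rows", "body": {
  "steps": [
    {"dx": 4, "dy": -4.5},
    {"dx": 8, "dy": -9},
    {"dx": 11, "dy": -14},
    {"dx": 14, "dy": -19},
    {"dx": 16, "dy": -25}
  ]
}}

```text
validation failed for argument at $.st...
```

{"method": "send_rows", "body": {
  "steps": [
    {"dx": 2.5, "dy": -5.5},
    {"dx": 5, "dy": -11},
    {"dx": 7.5, "dy": -16.5},
    {"dx": 10, "dy": -22},
    {"dx": 12, "dy": -27}
  ]
}}

```text
validation failed for argument at $.st...
```

```bash
python3 -c "
from h import *
st([[-60,110,170],[-60,110,106]])"
```

```text
t 0.72 q [ 0.838  0.106 -0.066  1.826  0.007  1.21  -0.692] p [ 0.3111 -0.3934  0.3566] z [ 0.  0. -1.]
cup tcp [-362.1 -468.6  356.6] tip [-362.1 -468.6  331.6] F [0.5 0.3 0.5] toolx ang 6.23 grip -0.0001
z in cup [ 0.  0. -1.]
tip-> [-60 110 170] shift cm [ 30.24 -57.84  16.18]
tip-> [-60 110 106] shift cm [ 30.24 -57.84  22.58]
```

{"method": "send_rows", "body": {
  "steps": [
    {"dx": 4, "dy": -4.5, "dz": 0, "yaw": 0, "gripper": 0},
    {"dx": 8, "dy": -9, "dz": 0, "yaw": 0, "gripper": 0},
    {"dx": 11, "dy": -14, "dz": 0, "yaw": 0, "gripper": 0},
    {"dx": 14, "dy": -19, "dz": 0, "yaw": 0, "gripper": 0},
    {"dx": 16, "dy": -25, "dz": 0, "yaw": 0, "gripper": 0}
  ]
}}

```text
clock: 1.35
tcp_pos: [0.4425, -0.1287, 0.3561]
orientation: [-3.137, -0.168, -0.0]
contact_force: [1.1, 0.5, -0.4]
grip_width: -0.0002
gripper_force: 0.0
```

{"method": "send_rows", "body": {
  "steps": [
    {"dx": 2.5, "dy": -5.5, "dz": 0, "yaw": 0, "gripper": 0},
    {"dx": 5, "dy": -11, "dz": 0, "yaw": 0, "gripper": 0},
    {"dx": 7.5, "dy": -16.5, "dz": 0, "yaw": 0, "gripper": 0},
    {"dx": 10, "dy": -22, "dz": 0, "yaw": 0, "gripper": 0},
    {"dx": 12, "dy": -27, "dz": 0, "yaw": 0, "gripper": 0}
  ]
}}

```text
clock: 1.98
tcp_pos: [0.5325, 0.1528, 0.356]
orientation: [-3.137, -0.169, 0.001]
contact_force: [1.5, 0.2, -0.1]
grip_width: -0.0
gripper_force: 0.0
```

```bash
python3 -c "
from h import *
st([[-60,110,170],[-60,110,106]])"
```

```text
t 1.98 q [ 0.087  0.247 -0.577  1.689  0.141  1.248 -1.983] p [0.5325 0.1528 0.356 ] z [-0. -0. -1.]
cup tcp [-83.   50.5 356. ] tip [-83.   50.5 331. ] F [ 1.5  0.2 -0.1] toolx ang 6.17 grip -0.0
z in cup [-0.  0. -1.]
tip-> [-60 110 170] shift cm [ 2.3  -5.95 16.1 ]
tip-> [-60 110 106] shift cm [ 2.31 -5.95 22.5 ]
```

{"method": "send_rows", "body": {
  "steps": [
    {"dx": 1, "dy": -3, "dz": 4, "yaw": 0, "gripper": 0},
    {"dx": 2.3, "dy": -6.2, "dz": 8, "yaw": 0, "gripper": 0},
    {"dx": 2.3, "dy": -6.2, "dz": 13, "yaw": 0, "gripper": 0},
    {"dx": 2.3, "dy": -6.2, "dz": 18, "yaw": 0, "gripper": 0},
    {"dx": 2.3, "dy": -6.2, "dz": 22.5, "yaw": 0, "gripper": 0}
  ]
}}

```text
clock: 2.6
tcp_pos: [0.5479, 0.2147, 0.1291]
orientation: [3.137, 0.169, -0.002]
contact_force: [-0.2, -0.7, -0.4]
grip_width: -0.0001
gripper_force: 0.0
```

{"method": "send_rows", "body": {
  "steps": [
    {"dx": 0, "dy": 0, "dz": 0, "yaw": 0, "gripper": 0},
    {"dx": 0, "dy": 1.2, "dz": 0, "yaw": 0, "gripper": 0},
    {"dx": 0, "dy": 2, "dz": 0, "yaw": 0, "gripper": 0},
    {"dx": 0, "dy": 2.8, "dz": 0, "yaw": 0, "gripper": 0},
    {"dx": 0, "dy": 3.2, "dz": 0, "yaw": 0, "gripper": 0}
  ]
}}

```text
clock: 3.22
tcp_pos: [0.5529, 0.1828, 0.1326]
orientation: [-3.137, -0.167, -0.004]
contact_force: [-0.3, 0.9, 3.1]
grip_width: -0.0002
gripper_force: 1.3
```

```bash
python3 -c "
from h import *
st()"
```

```text
t 3.23 q [-0.025  0.525 -0.524  1.861  0.343  0.843 -2.186] p [0.5529 0.1828 0.1326] z [ 0.002  0.001 -1.   ]
cup tcp [-59.5  78.1 132.6] tip [-59.5  78.1 107.6] F [-0.3  0.9  3.1] toolx ang 6.11 grip -0.0002
z in cup [ 0.002  0.    -1.   ]
```

{"method": "send_rows", "body": {
  "steps": [
    {"dx": 0, "dy": 0.3, "dz": 0, "yaw": 0, "gripper": 0},
    {"dx": 0, "dy": 0.6, "dz": 0, "yaw": 0, "gripper": 0},
    {"dx": 0, "dy": 0.9, "dz": 0, "yaw": 0, "gripper": 0},
    {"dx": 0, "dy": 1.1, "dz": 0, "yaw": 0, "gripper": 0},
    {"dx": 0, "dy": 1.1, "dz": 0, "yaw": 0, "gripper": 0}
  ]
}}

```text
clock: 3.85
tcp_pos: [0.553, 0.1723, 0.1312]
orientation: [3.137, 0.169, -0.001]
contact_force: [0.0, 1.3, 2.3]
grip_width: 0.0001
gripper_force: 0.9
```

```bash
python3 -c "
from h import *
st()
from bench import imaging
for n in('side','top'):
  f=imaging.grab_frame(n); np.savez(n+'1.npz',**f)
  cv2.imwrite('pics/%s1.png'%n,cv2.resize(f['color'][130:280,170:370,::-1],None,fx=3,fy=3,interpolation=2))
"
```

```text
t 3.85 q [-0.008  0.523 -0.523  1.868  0.342  0.84  -2.168] p [0.553  0.1723 0.1312] z [-0. -0. -1.]
cup tcp [-60.6  67.6 131.2] tip [-60.6  67.6 106.2] F [0.  1.3 2.3] toolx ang 6.16 grip 0.0001
z in cup [-0.  0. -1.]
```

View pics/side1.png

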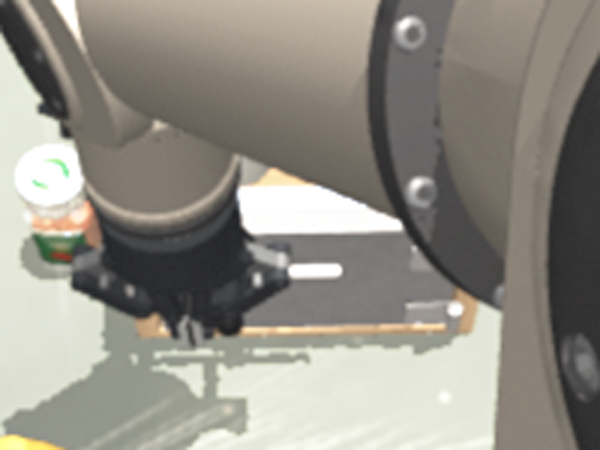

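The fingers are closed against the left side of the knob at crop (190,325)/(230,320), and the bolt has moved right. I'll push on until it stops.

{"method": "send_rows", "body": {
  "steps": [
    {"dx": 0, "dy": 0.3, "dz": 0, "yaw": 0, "gripper": 0},
    {"dx": 0, "dy": 0.6, "dz": 0, "yaw": 0, "gripper": 0},
    {"dx": 0, "dy": 0.8, "dz": 0, "yaw": 0, "gripper": 0},
    {"dx": 0, "dy": 0.9, "dz": 0, "yaw": 0, "gripper": 0},
    {"dx": 0, "dy": 0.9, "dz": 0, "yaw": 0, "gripper": 0}
  ]
}}

```text
clock: 4.58
tcp_pos: [0.5515, 0.17, 0.1314]
orientation: [-3.129, -0.177, 0.003]
contact_force: [-5.8, 15.5, 0.4]
grip_width: 0.0001
gripper_force: 7.7
```

```bash
python3 -c "
from h import *
st()"
```

```text
t 4.58 q [ 0.005  0.521 -0.53   1.873  0.335  0.836 -2.152] p [0.5515 0.17   0.1314] z [-0.002  0.008 -1.   ]
cup tcp [-62.2  65.5 131.4] tip [-62.3  65.7 106.4] F [-5.8 15.5  0.4] toolx ang 6.47 grip 0.0001
z in cup [-0.001  0.008 -1.   ]
```

Bolt is at its stop. Backing off, then raising high to see whether the reach limit tilts the tool.

{"method": "send_rows", "body": {
  "steps": [
    {"dx": 0, "dy": -2, "dz": 0, "yaw": 0, "gripper": 0},
    {"dx": -2, "dy": -2, "dz": -5, "yaw": 0, "gripper": 0},
    {"dx": -2, "dy": 0, "dz": -11, "yaw": 0, "gripper": 0},
    {"dx": -2, "dy": 3, "dz": -16, "yaw": 0, "gripper": 0},
    {"dx": -2, "dy": 6, "dz": -21, "yaw": 0, "gripper": 0}
  ]
}}

```text
clock: 5.2
tcp_pos: [0.5405, 0.1, 0.3429]
orientation: [3.136, 0.168, -0.0]
contact_force: [0.9, 0.1, 0.1]
grip_width: 0.0002
gripper_force: 0.0
```

{"method": "send_rows", "body": {
  "steps": [
    {"dx": 0, "dy": 0, "dz": -6, "yaw": 0, "gripper": 0},
    {"dx": 0, "dy": 0, "dz": -12, "yaw": 0, "gripper": 0},
    {"dx": 0, "dy": 0, "dz": -18, "yaw": 0, "gripper": 0},
    {"dx": 0, "dy": 0, "dz": -24, "yaw": 0, "gripper": 0},
    {"dx": 0, "dy": 0, "dz": -30, "yaw": 0, "gripper": 0}
  ]
}}

```text
clock: 5.82
tcp_pos: [0.5403, 0.1007, 0.6431]
orientation: [3.136, 0.166, -0.0]
contact_force: [0.9, 0.8, 0.5]
grip_width: -0.0003
gripper_force: 0.0
```

```bash
python3 -c "
from h import *
st()
from bench import imaging
for n in('side','top'):
  f=imaging.grab_frame(n); np.savez(n+'2.npz',**f)
  X=cloud(f)
  C=np.stack([(X-O)@CX,(X-O)@CY,X[...,2]],-1)*1e3
  m=(C[...,0]>17)&(C[...,0]<60)&(abs(C[...,1])<95)&(C[...,2]>125)&(C[...,2]<160); print(n,m.sum(), np.percentile(C[m],[2,50,98],axis=0).round(1) if m.sum() else '')
"
```

```text
t 5.83 q [ 0.139  0.212 -0.581  1.107  0.122  1.855 -1.863] p [0.5403 0.1007 0.6431] z [-0.    -0.001 -1.   ]
cup tcp [-80.9  -2.2 643.1] tip [-80.9  -2.2 618.1] F [0.9 0.8 0.5] toolx ang 6.05 grip -0.0003
z in cup [-0.    -0.001 -1.   ]
side 305 [[ 22.1 -44.7 140.1]
 [ 38.7 -27.7 142.8]
 [ 56.9 -10.6 146.2]]
top 213 [[ 20.4 -43.5 130. ]
 [ 30.6 -26.8 141.6]
 [ 43.3  -9.7 144.7]]
```

The catch block reads y -45 to -10, so its middle is y ≈ -27. Now testing the limit.

{"method": "send_rows", "body": {
  "steps": [
    {"dx": 0, "dy": 0, "dz": -5, "yaw": 0, "gripper": 0},
    {"dx": 0, "dy": 0, "dz": -10, "yaw": 0, "gripper": 0},
    {"dx": 0, "dy": 0, "dz": -15, "yaw": 0, "gripper": 0},
    {"dx": 0, "dy": 0, "dz": -20, "yaw": 0, "gripper": 0},
    {"dx": 0, "dy": 0, "dz": -20, "yaw": 0, "gripper": 0}
  ]
}}

```text
clock: 6.55
tcp_pos: [0.5334, 0.099, 0.709]
orientation: [-3.129, -0.166, -0.093]
contact_force: [-0.6, -0.2, 0.9]
grip_width: -0.0001
gripper_force: 0.0
```

```bash
python3 -c "
from h import *
st()"
```

```text
t 6.55 q [-0.793  0.167  0.647  1.031 -0.107  1.916 -1.66 ] p [0.5334 0.099  0.709 ] z [ 0.059  0.01  -0.998]
cup tcp [-87.9  -3.1 709. ] tip [-86.4  -3.  684. ] F [-0.6 -0.2  0.9] toolx ang 6.06 grip -0.0001
z in cup [ 0.059  0.004 -0.998]
```

{"method": "send_rows", "body": {
  "steps": [
    {"dx": 0, "dy": 0, "dz": 6, "yaw": 0, "gripper": 0},
    {"dx": 0, "dy": 0, "dz": 12, "yaw": 0, "gripper": 0},
    {"dx": 0, "dy": 0, "dz": 18, "yaw": 0, "gripper": 0},
    {"dx": 0, "dy": 0, "dz": 18, "yaw": 0, "gripper": 0}
  ]
}}

```text
clock: 7.05
tcp_pos: [0.5411, 0.1008, 0.5233]
orientation: [-3.132, -0.168, -0.073]
contact_force: [0.0, 0.1, 1.8]
grip_width: 0.0
gripper_force: 0.0
```

```bash
python3 -c "
from h import *
st()"
```

```text
t 7.05 q [-0.834  0.103  0.603  1.492 -0.055  1.518 -1.696] p [0.5411 0.1008 0.5233] z [ 0.046  0.007 -0.999]
cup tcp [-80.1  -2.2 523.3] tip [-78.9  -2.1 498.3] F [0.  0.1 1.8] toolx ang 6.14 grip 0.0
z in cup [ 0.047  0.002 -0.999]
```

The tilt persists, so it can be ratcheted by pushing against the limit. I'll try repeating with an up-and-forward command.

{"method": "send_rows", "body": {
  "steps": [
    {"dx": 0, "dy": 0, "dz": -6, "yaw": 0, "gripper": 0},
    {"dx": 0, "dy": 0, "dz": -12, "yaw": 0, "gripper": 0},
    {"dx": 2, "dy": 0, "dz": -18, "yaw": 0, "gripper": 0},
    {"dx": 6, "dy": 0, "dz": -23, "yaw": 0, "gripper": 0},
    {"dx": 10, "dy": 0, "dz": -28, "yaw": 0, "gripper": 0}
  ]
}}

```text
clock: 7.68
tcp_pos: [0.5793, 0.1072, 0.7466]
orientation: [-3.113, -0.168, -0.25]
contact_force: [0.3, -0.1, -1.0]
grip_width: -0.0
gripper_force: 0.0
```

{"method": "send_rows", "body": {
  "steps": [
    {"dx": 30, "dy": 0, "dz": -30, "yaw": 0, "gripper": 0},
    {"dx": 30, "dy": 0, "dz": -30, "yaw": 0, "gripper": 0},
    {"dx": 30, "dy": 0, "dz": -30, "yaw": 0, "gripper": 0}
  ]
}}

```text
clock: 8.05
tcp_pos: [0.5816, 0.124, 0.8302]
orientation: [-3.066, -0.176, -0.541]
contact_force: [0.7, 0.9, -0.8]
grip_width: 0.0002
gripper_force: 0.0
```

```bash
python3 -c "
from h import *
st()"
```

```text
t 8.05 q [-0.317  0.229 -0.065  0.656  0.106  1.916 -1.78 ] p [0.5816 0.124  0.8302] z [ 0.34   0.043 -0.94 ]
cup tcp [-37.4  16.6 830.2] tip [-28.8  16.7 806.7] F [ 0.7  0.9 -0.8] toolx ang 6.54 grip 0.0002
z in cup [ 0.342  0.006 -0.94 ]
```

{"method": "send_rows", "body": {
  "steps": [
    {"dx": 0, "dy": 0, "dz": -30, "yaw": 0, "gripper": 0},
    {"dx": 0, "dy": 0, "dz": -30, "yaw": 0, "gripper": 0},
    {"dx": 0, "dy": 0, "dz": -30, "yaw": 0, "gripper": 0}
  ]
}}

```text
clock: 8.43
tcp_pos: [0.5407, 0.1229, 0.8656]
orientation: [-3.043, -0.189, -0.614]
contact_force: [-0.4, 1.3, 0.4]
grip_width: -0.0001
gripper_force: 0.0
```

```bash
python3 -c "
from h import *
st()"
```

```text
t 8.43 q [-0.89   0.173  0.764  0.696 -0.12   1.916 -1.669] p [0.5407 0.1229 0.8656] z [ 0.384  0.054 -0.922]
cup tcp [-78.1  19.8 865.6] tip [-68.4  20.1 842.6] F [-0.4  1.3  0.4] toolx ang 7.02 grip -0.0001
z in cup [ 0.388  0.012 -0.922]
```

Tilt is now 23° in the cupboard's x-z plane. One more push to get about 30°.

{"method": "send_rows", "body": {
  "steps": [
    {"dx": 30, "dy": 0, "dz": -20, "yaw": 0, "gripper": 0},
    {"dx": 30, "dy": 0, "dz": -20, "yaw": 0, "gripper": 0}
  ]
}}

```text
clock: 8.68
tcp_pos: [0.582, 0.1293, 0.8917]
orientation: [-3.01, -0.193, -0.73]
contact_force: [0.4, 1.5, -1.3]
grip_width: 0.0
gripper_force: 0.0
```

```bash
python3 -c "
from h import *
st([[-40,-27,300]])"
```

```text
t 8.68 q [-0.593  0.253  0.437  0.516 -0.089  1.916 -1.687] p [0.582  0.1293 0.8917] z [ 0.454  0.066 -0.889]
cup tcp [-36.4  21.8 891.7] tip [-24.9  22.2 869.5] F [ 0.4  1.5 -1.3] toolx ang 7.23 grip 0.0
z in cup [ 0.458  0.017 -0.889]
tip-> [-40 -27 300] shift cm [-27.54   5.33  49.83]
```

{"method": "send_rows", "body": {
  "steps": [
    {"dx": 30, "dy": 0, "dz": -20, "yaw": 0, "gripper": 0},
    {"dx": 30, "dy": 0, "dz": -20, "yaw": 0, "gripper": 0}
  ]
}}

```text
clock: 8.93
tcp_pos: [0.6132, 0.1268, 0.9104]
orientation: [-2.979, -0.19, -0.822]
contact_force: [-0.5, 0.5, 0.2]
grip_width: -0.0
gripper_force: 0.0
```

```bash
python3 -c "
from h import *
st([[-40,-27,300]])"
```

```text
t 8.93 q [-0.555  0.335  0.583  0.383 -0.249  1.916 -1.643] p [0.6132 0.1268 0.9104] z [ 0.508  0.077 -0.858]
cup tcp [ -5.6  15.9 910.4] tip [  7.2  16.4 889. ] F [-0.5  0.5  0.2] toolx ang 7.1 grip -0.0
z in cup [ 0.513  0.021 -0.858]
tip-> [-40 -27 300] shift cm [-34.34   4.9   48.03]
```

{"method": "send_rows", "body": {
  "steps": [
    {"dx": -3.5, "dy": 0.5, "dz": 5, "yaw": 0, "gripper": 0},
    {"dx": -7, "dy": 1, "dz": 10, "yaw": 0, "gripper": 0},
    {"dx": -10.5, "dy": 1.5, "dz": 15, "yaw": 0, "gripper": 0},
    {"dx": -14, "dy": 2, "dz": 20, "yaw": 0, "gripper": 0},
    {"dx": -17.5, "dy": 2.5, "dz": 25, "yaw": 0, "gripper": 0}
  ]
}}

```text
clock: 9.55
tcp_pos: [0.5941, 0.103, 0.6285]
orientation: [-2.978, -0.185, -0.815]
contact_force: [0.3, -0.3, -0.3]
grip_width: -0.0
gripper_force: 0.0
```

{"method": "send_rows", "body": {
  "steps": [
    {"dx": -3.5, "dy": 0.5, "dz": 5, "yaw": 0, "gripper": 0},
    {"dx": -7, "dy": 1, "dz": 10, "yaw": 0, "gripper": 0},
    {"dx": -10.5, "dy": 1.5, "dz": 15, "yaw": 0, "gripper": 0},
    {"dx": -14, "dy": 2, "dz": 19, "yaw": 0, "gripper": 0},
    {"dx": -17, "dy": 2.4, "dz": 23, "yaw": 0, "gripper": 0}
  ]
}}

```text
clock: 10.18
tcp_pos: [0.5688, 0.0794, 0.3437]
orientation: [-2.979, -0.184, -0.815]
contact_force: [0.9, 1.1, 0.2]
grip_width: -0.0001
gripper_force: 0.0
```

```bash
python3 -c "
from h import *
st([[-15,-27,235],[20,-27,170],[38,-27,155],[38,-27,150]])"
```

```text
t 10.18 q [-0.926 -0.043  0.638  2.1    0.176  0.551 -1.853] p [0.5688 0.0794 0.3437] z [ 0.504  0.077 -0.86 ]
cup tcp [-54.9 -26.4 343.7] tip [-42.1 -25.8 322.2] F [0.9 1.1 0.2] toolx ang 6.81 grip -0.0001
z in cup [ 0.51   0.022 -0.86 ]
tip-> [-15 -27 235] shift cm [-2.11  0.29  8.88]
tip-> [ 20 -27 170] shift cm [-2.42  0.45 16.26]
tip-> [ 38 -27 155] shift cm [-1.63  0.51 18.46]
tip-> [ 38 -27 150] shift cm [-1.89  0.52 18.89]
```

{"method": "send_rows", "body": {
  "steps": [
    {"dx": -2, "dy": 0.3, "dz": 5, "yaw": 0, "gripper": 0},
    {"dx": -2.1, "dy": 0.3, "dz": 9, "yaw": 0, "gripper": 0},
    {"dx": -2.3, "dy": 0.4, "dz": 13, "yaw": 0, "gripper": 0},
    {"dx": -2.4, "dy": 0.45, "dz": 16.3, "yaw": 0, "gripper": 0},
    {"dx": -2.4, "dy": 0.45, "dz": 16.3, "yaw": 0, "gripper": 0}
  ]
}}

```text
clock: 10.8
tcp_pos: [0.6308, 0.0855, 0.1886]
orientation: [-2.982, -0.187, -0.808]
contact_force: [-0.5, -0.4, 0.7]
grip_width: -0.0004
gripper_force: 0.0
```

```bash
python3 -c "
from h import *
st([[36,-27,155],[36,-27,148],[36,-27,136],[36,-27,131]])"
```

```text
t 10.8 q [-0.603  0.329  0.413  2.126 -0.43   0.199 -1.291] p [0.6308 0.0855 0.1886] z [ 0.5    0.076 -0.863]
cup tcp [  7.4 -27.1 188.6] tip [ 20.1 -26.6 167.1] F [-0.5 -0.4  0.7] toolx ang 6.93 grip -0.0004
z in cup [ 0.505  0.022 -0.863]
tip-> [ 36 -27 155] shift cm [0.76 0.09 1.85]
tip-> [ 36 -27 148] shift cm [0.41 0.1  2.45]
tip-> [ 36 -27 136] shift cm [-0.2   0.12  3.48]
tip-> [ 36 -27 131] shift cm [-0.45  0.12  3.92]
```

{"method": "send_rows", "body": {
  "steps": [
    {"dx": 0.6, "dy": 0.1, "dz": 0.8, "yaw": 0, "gripper": 0},
    {"dx": 0.75, "dy": 0.1, "dz": 1.9, "yaw": 0, "gripper": 0},
    {"dx": 0.4, "dy": 0.1, "dz": 2.4, "yaw": 0, "gripper": 0},
    {"dx": 0.1, "dy": 0.1, "dz": 2.9, "yaw": 0, "gripper": 0},
    {"dx": 0.1, "dy": 0.1, "dz": 2.9, "yaw": 0, "gripper": 0}
  ]
}}

```text
clock: 11.42
tcp_pos: [0.6439, 0.087, 0.1643]
orientation: [-2.981, -0.188, -0.81]
contact_force: [-2.9, -0.3, 5.7]
grip_width: -0.0001
gripper_force: 2.8
```

```bash
python3 -c "
from h import *
st([[36,-27,136],[36,-27,131],[30,-27,131],[26,-27,131]])"
```

```text
t 11.43 q [-0.612  0.397  0.439  2.115 -0.734  0.173 -1.   ] p [0.6439 0.087  0.1643] z [ 0.501  0.077 -0.862]
cup tcp [ 20.6 -27.  164.3] tip [ 33.2 -26.4 142.8] F [-2.9 -0.3  5.7] toolx ang 6.96 grip -0.0001
z in cup [ 0.506  0.022 -0.862]
tip-> [ 36 -27 136] shift cm [-0.1   0.07  0.72]
tip-> [ 36 -27 131] shift cm [-0.36  0.08  1.15]
tip-> [ 30 -27 131] shift cm [-0.87  0.07  0.85]
tip-> [ 26 -27 131] shift cm [-1.22  0.06  0.65]
```

{"method": "send_rows", "body": {
  "steps": [
    {"dx": -0.15, "dy": 0, "dz": 0.25, "yaw": 0, "gripper": 0},
    {"dx": -0.3, "dy": 0, "dz": 0.5, "yaw": 0, "gripper": 0},
    {"dx": -0.45, "dy": 0, "dz": 0.78, "yaw": 0, "gripper": 0},
    {"dx": -0.45, "dy": 0, "dz": 0.78, "yaw": 0, "gripper": 0}
  ]
}}

```text
clock: 11.92
tcp_pos: [0.6442, 0.0871, 0.156]
orientation: [-2.98, -0.188, -0.811]
contact_force: [-4.1, -0.8, 7.3]
grip_width: 0.0001
gripper_force: 4.1
```

```bash
python3 -c "
from h import *
st([[36,-27,136],[36,-27,131],[30,-27,131],[26,-27,131]])"
```

```text
t 11.93 q [-0.638  0.419  0.473  2.121 -0.914  0.172 -0.827] p [0.6442 0.0871 0.156 ] z [ 0.502  0.077 -0.862]
cup tcp [ 20.9 -26.9 156. ] tip [ 33.6 -26.3 134.5] F [-4.1 -0.8  7.3] toolx ang 6.96 grip 0.0001
z in cup [ 0.507  0.022 -0.862]
tip-> [ 36 -27 136] shift cm [ 0.28  0.07 -0.01]
tip-> [ 36 -27 131] shift cm [0.03 0.08 0.42]
tip-> [ 30 -27 131] shift cm [-0.49  0.07  0.12]
tip-> [ 26 -27 131] shift cm [-0.83  0.06 -0.09]
```

{"method": "send_rows", "body": {
  "steps": [
    {"dx": -0.15, "dy": 0, "dz": 0.25, "yaw": 0, "gripper": 0},
    {"dx": -0.5, "dy": 0, "dz": 0.1, "yaw": 0, "gripper": 0},
    {"dx": -0.85, "dy": 0, "dz": -0.05, "yaw": 0, "gripper": 0},
    {"dx": -1.1, "dy": 0, "dz": -0.15, "yaw": 0, "gripper": 0}
  ]
}}

```text
clock: 12.42
tcp_pos: [0.6372, 0.087, 0.1543]
orientation: [-2.977, -0.188, -0.82]
contact_force: [2.8, 2.3, 10.0]
grip_width: 0.0
gripper_force: 4.6
```

```bash
python3 -c "
from h import *
st()"
```

```text
t 12.43 q [-0.675  0.419  0.513  2.144 -1.065  0.17  -0.682] p [0.6372 0.087  0.1543] z [ 0.507  0.078 -0.858]
cup tcp [ 14.  -26.2 154.3] tip [ 26.8 -25.7 132.8] F [ 2.8  2.3 10. ] toolx ang 6.98 grip 0.0
z in cup [ 0.513  0.023 -0.858]
```

{"method": "send_rows", "body": {
  "steps": [
    {"dx": -0.4, "dy": 0, "dz": -0.15, "yaw": 0, "gripper": 0},
    {"dx": -0.8, "dy": 0, "dz": -0.3, "yaw": 0, "gripper": 0},
    {"dx": -1.2, "dy": 0, "dz": -0.5, "yaw": 0, "gripper": 0},
    {"dx": -1.6, "dy": 0, "dz": -0.7, "yaw": 0, "gripper": 0}
  ]
}}

```text
clock: 12.92
tcp_pos: [0.6308, 0.0866, 0.1595]
orientation: [-2.969, -0.186, -0.846]
contact_force: [51.2, 4.4, -1.1]
grip_width: -0.0001
gripper_force: 21.5
```

```bash
python3 -c "
from h import *
st()
from bench import imaging
ims=[]
for n in('side','top'):
  f=imaging.grab_frame(n); np.savez(n+'3.npz',**f)
  ims.append(cv2.resize(f['color'][130:280,170:370,::-1],None,fx=2,fy=2,interpolation=2))
cv2.imwrite('pics/p3.png',np.vstack(ims))
"
```

```text
t 12.93 q [-0.721  0.407  0.564  2.169 -1.214  0.169 -0.539] p [0.6308 0.0866 0.1595] z [ 0.522  0.08  -0.849]
cup tcp [  7.5 -26.  159.5] tip [ 20.7 -25.4 138.3] F [51.2  4.4 -1.1] toolx ang 6.88 grip -0.0001
z in cup [ 0.528  0.023 -0.849]
```

View pics/p3.png

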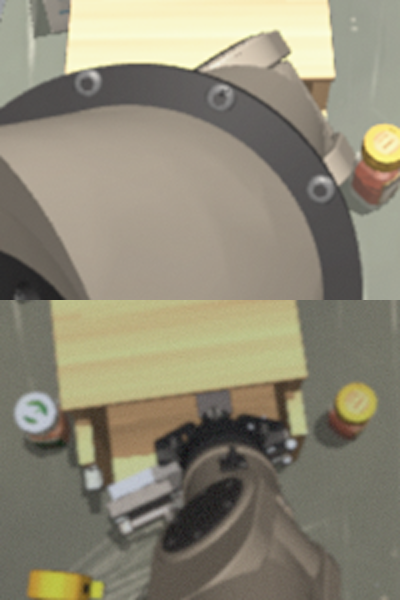

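The top view shows the door about 12° open, with its free end forward at crop (130,510). The finger is jammed, probably on the catch's tooth. I'll relieve it and lift out.

{"method": "send_rows", "body": {
  "steps": [
    {"dx": 0.5, "dy": 0, "dz": 0.3, "yaw": 0, "gripper": 0},
    {"dx": 1.0, "dy": 0, "dz": 0.6, "yaw": 0, "gripper": 0},
    {"dx": 1.0, "dy": 0, "dz": 0.6, "yaw": 0, "gripper": 0}
  ]
}}

```text
clock: 13.4
tcp_pos: [0.6319, 0.0865, 0.1519]
orientation: [-2.977, -0.189, -0.82]
contact_force: [5.5, 3.2, 7.7]
grip_width: -0.0002
gripper_force: 6.3
```

```bash
python3 -c "
from h import *
st([[26,-20,152],[22,0,165],[10,30,190],[15,50,165]])
f=dict(np.load('top3.npz')); X=cloud(f); C=np.stack([(X-O)@CX,(X-O)@CY,X[...,2]],-1)*1e3
m=(C[...,1]>40)&(C[...,1]<95)&(abs(C[...,2]-150)<6)&(C[...,0]<20)&(C[...,0]>-110); P=C[m]
for y in(45,55,65,75,85):
  q=P[abs(P[:,1]-y)<5]; print(y,len(q), (q[:,0].min().round(),q[:,0].max().round()) if len(q) else '')
"
```

```text
t 13.4 q [-0.726  0.429  0.576  2.16  -1.202  0.189 -0.553] p [0.6319 0.0865 0.1519] z [ 0.507  0.078 -0.859]
cup tcp [  8.6 -26.2 151.9] tip [ 21.5 -25.6 130.4] F [5.5 3.2 7.7] toolx ang 7.0 grip -0.0002
z in cup [ 0.512  0.023 -0.859]
tip-> [ 26 -20 152] shift cm [ 1.5  -0.58 -1.61]
tip-> [ 22   0 165] shift cm [ 1.85 -2.6  -2.88]
tip-> [ 10  30 190] shift cm [ 2.14 -5.66 -5.58]
tip-> [ 15  50 165] shift cm [ 1.31 -7.62 -3.13]
45 81 (np.float64(-62.0), np.float64(-28.0))
55 81 (np.float64(-64.0), np.float64(-30.0))
65 83 (np.float64(-67.0), np.float64(-33.0))
75 80 (np.float64(-70.0), np.float64(-36.0))
85 77 (np.float64(-73.0), np.float64(-40.0))
```

{"method": "send_rows", "body": {
  "steps": [
    {"dx": 0.6, "dy": 0, "dz": -0.6, "yaw": 0, "gripper": 0},
    {"dx": 1.1, "dy": 0, "dz": -1.4, "yaw": 0, "gripper": 0},
    {"dx": 1.6, "dy": -0.5, "dz": -2.2, "yaw": 0, "gripper": 0},
    {"dx": 2.0, "dy": -2.5, "dz": -3.2, "yaw": 0, "gripper": 0},
    {"dx": 2.2, "dy": -5, "dz": -4.0, "yaw": 0, "gripper": 0}
  ]
}}

```text
clock: 14.02
tcp_pos: [0.6203, 0.1342, 0.1956]
orientation: [-2.981, -0.186, -0.809]
contact_force: [0.8, 0.0, -0.6]
grip_width: 0.0001
gripper_force: 0.0
```

```bash
python3 -c "
from h import *
st([[2,36,165],[2,36,130],[-15,36,130]])"
```

```text
t 14.03 q [-1.087  0.429  0.913  2.144 -0.978  0.307 -0.874] p [0.6203 0.1342 0.1956] z [ 0.501  0.077 -0.862]
cup tcp [  2.3  22.5 195.6] tip [ 14.9  23.  174. ] F [ 0.8  0.  -0.6] toolx ang 6.91 grip 0.0001
z in cup [ 0.506  0.022 -0.862]
tip-> [  2  36 165] shift cm [-1.55 -1.31  0.15]
tip-> [  2  36 130] shift cm [-3.33 -1.26  3.17]
tip-> [-15  36 130] shift cm [-4.79 -1.3   2.31]
```

{"method": "send_rows", "body": {
  "steps": [
    {"dx": -1.0, "dy": -1.3, "dz": 0.2, "yaw": 0, "gripper": 0},
    {"dx": -1.8, "dy": -1.3, "dz": 0.9, "yaw": 0, "gripper": 0},
    {"dx": -2.6, "dy": -1.3, "dz": 2.0, "yaw": 0, "gripper": 0},
    {"dx": -3.3, "dy": -1.3, "dz": 3.1, "yaw": 0, "gripper": 0},
    {"dx": -4.5, "dy": -1.3, "dz": 2.5, "yaw": 0, "gripper": 0}
  ]
}}

```text
clock: 14.65
tcp_pos: [0.592, 0.143, 0.1494]
orientation: [-2.983, -0.187, -0.807]
contact_force: [0.2, 0.8, 1.0]
grip_width: -0.0004
gripper_force: 0.5
```

```bash
python3 -c "
from h import *
st([[-35,34,130],[-55,31,130],[-92,14,130]])"
```

```text
t 14.65 q [-1.     0.434  0.738  2.224 -1.245  0.177 -0.639] p [0.592  0.143  0.1494] z [ 0.499  0.075 -0.863]
cup tcp [-24.9  34.3 149.4] tip [-12.3  34.8 127.8] F [0.2 0.8 1. ] toolx ang 6.94 grip -0.0004
z in cup [ 0.505  0.021 -0.863]
tip-> [-35  34 130] shift cm [-1.85  0.03 -1.34]
tip-> [-55  31 130] shift cm [-3.58  0.29 -2.35]
tip-> [-92  14 130] shift cm [-6.79  1.92 -4.26]
```

{"method": "send_rows", "body": {
  "steps": [
    {"dx": -1.2, "dy": 0, "dz": -1.2, "yaw": 0, "gripper": 0},
    {"dx": -2.1, "dy": 0.1, "dz": -1.9, "yaw": 0, "gripper": 0},
    {"dx": -3.1, "dy": 0.3, "dz": -2.5, "yaw": 0, "gripper": 0},
    {"dx": -4.2, "dy": 0.7, "dz": -3.1, "yaw": 0, "gripper": 0}
  ]
}}

```text
clock: 15.15
tcp_pos: [0.5411, 0.1299, 0.1563]
orientation: [-2.984, -0.189, -0.805]
contact_force: [2.4, 1.8, 0.0]
grip_width: 0.0001
gripper_force: 0.4
```

```bash
python3 -c "
from h import *
st([[-92,14,135],[-110,0,135],[-122,-14,135]])"
```

```text
t 15.15 q [-1.149  0.369  0.878  2.336 -1.367  0.169 -0.506] p [0.5411 0.1299 0.1563] z [ 0.498  0.076 -0.864]
cup tcp [-76.9  26.7 156.3] tip [-64.4  27.3 134.7] F [2.4 1.8 0. ] toolx ang 7.05 grip 0.0001
z in cup [ 0.503  0.021 -0.864]
tip-> [-92  14 135] shift cm [-2.39  1.27 -1.44]
tip-> [-110    0  135] shift cm [-3.96  2.63 -2.38]
tip-> [-122  -14  135] shift cm [-5.02  4.   -3.01]
```

{"method": "send_rows", "body": {
  "steps": [
    {"dx": -0.7, "dy": 0.3, "dz": -0.4, "yaw": 0, "gripper": 0},
    {"dx": -1.4, "dy": 0.7, "dz": -0.8, "yaw": 0, "gripper": 0},
    {"dx": -2.4, "dy": 1.3, "dz": -1.4, "yaw": 0, "gripper": 0},
    {"dx": -3.2, "dy": 2.0, "dz": -1.9, "yaw": 0, "gripper": 0},
    {"dx": -4, "dy": 2.8, "dz": -2.4, "yaw": 0, "gripper": 0}
  ]
}}

```text
clock: 15.78
tcp_pos: [0.4995, 0.0961, 0.163]
orientation: [-2.988, -0.187, -0.792]
contact_force: [0.5, 0.5, -0.7]
grip_width: -0.0001
gripper_force: 0.3
```

```bash
python3 -c "
from h import *
st([[-110,0,135],[-122,-14,135],[-140,-43,135]])"
```

```text
t 15.78 q [-1.252  0.289  1.025  2.429 -1.366  0.17  -0.438] p [0.4995 0.0961 0.163 ] z [ 0.49   0.074 -0.868]
cup tcp [-122.    -2.3  163. ] tip [-109.6   -1.8  141.3] F [ 0.5  0.5 -0.7] toolx ang 6.97 grip -0.0001
z in cup [ 0.495  0.02  -0.868]
tip-> [-110    0  135] shift cm [-0.34 -0.17  0.53]
tip-> [-122  -14  135] shift cm [-1.4   1.2  -0.09]
tip-> [-140  -43  135] shift cm [-3.    4.07 -1.04]
```

{"method": "send_rows", "body": {
  "steps": [
    {"dx": -0.4, "dy": 0.8, "dz": 0, "yaw": 0, "gripper": 0},
    {"dx": -0.8, "dy": 1.7, "dz": 0, "yaw": 0, "gripper": 0},
    {"dx": -0.9, "dy": 2.5, "dz": 0, "yaw": 0, "gripper": 0},
    {"dx": -0.9, "dy": 3.3, "dz": 0, "yaw": 0, "gripper": 0},
    {"dx": -0.9, "dy": 4.0, "dz": 0, "yaw": 0, "gripper": 0}
  ]
}}

```text
clock: 16.4
tcp_pos: [0.5, 0.0557, 0.1614]
orientation: [-2.991, -0.188, -0.782]
contact_force: [-1.1, 1.2, 0.3]
grip_width: -0.0001
gripper_force: 0.5
```

```bash
python3 -c "
from h import *
st([[-118,-50,135],[-110,0,145]])
from bench import imaging
ims=[]
for n in('side','top'):
  f=imaging.grab_frame(n); np.savez(n+'4.npz',**f)
  ims.append(cv2.resize(f['color'][130:280,170:370,::-1],None,fx=2,fy=2,interpolation=2))
cv2.imwrite('pics/p4.png',np.vstack(ims))
"
```

```text
t 16.4 q [-1.07   0.247  0.925  2.435 -1.366  0.17  -0.339] p [0.5    0.0557 0.1614] z [ 0.485  0.074 -0.871]
cup tcp [-125.8  -42.5  161.4] tip [-113.5  -42.   139.6] F [-1.1  1.2  0.3] toolx ang 6.97 grip -0.0001
z in cup [ 0.49   0.021 -0.871]
tip-> [-118  -50  135] shift cm [-0.63  0.8   0.17]
tip-> [-110    0  145] shift cm [ 0.62 -4.2  -0.21]
```

View pics/p4.png

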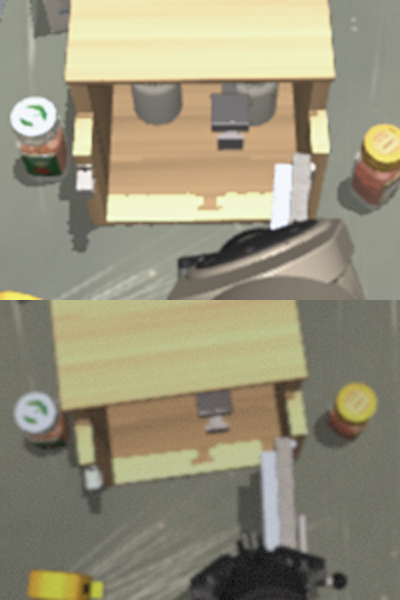

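The door stands nearly square, with its rail at (268–290, 440–545) in the top crop. Bottles and jars are in place. Now backing off to the left and up.

{"method": "send_rows", "body": {
  "steps": [
    {"dx": 0, "dy": -1.5, "dz": 0, "yaw": 0, "gripper": 0},
    {"dx": 0, "dy": -2.5, "dz": 0, "yaw": 0, "gripper": 0},
    {"dx": 1.2, "dy": -2.5, "dz": -2.2, "yaw": 0, "gripper": 0},
    {"dx": 2.2, "dy": -2.5, "dz": -4.4, "yaw": 0, "gripper": 0},
    {"dx": 2.2, "dy": -2.5, "dz": -9, "yaw": 0, "gripper": 0}
  ]
}}

```text
clock: 17.12
tcp_pos: [0.4758, 0.093, 0.1985]
orientation: [-2.976, -0.206, -0.665]
contact_force: [-1.0, 0.1, -1.2]
grip_width: -0.0
gripper_force: 0.0
```

{"method": "send_rows", "body": {
  "steps": [
    {"dx": 2, "dy": 0, "dz": -4, "yaw": 0, "gripper": 0},
    {"dx": 4, "dy": 3, "dz": -8, "yaw": 0, "gripper": 0},
    {"dx": 4, "dy": 8, "dz": -10, "yaw": 0, "gripper": 0},
    {"dx": 4, "dy": 14, "dz": -10, "yaw": 0, "gripper": 0},
    {"dx": 4, "dy": 20, "dz": -10, "yaw": 0, "gripper": 0}
  ]
}}

```text
clock: 17.75
tcp_pos: [0.4902, -0.0545, 0.2844]
orientation: [-2.973, -0.207, -0.666]
contact_force: [0.3, -0.2, 1.6]
grip_width: 0.0002
gripper_force: 0.0
```

```bash
python3 -c "
from h import *
st()
from bench import imaging
ims=[]
for n in('side','top'):
  f=imaging.grab_frame(n); np.savez(n+'5.npz',**f)
  ims.append(cv2.resize(f['color'][130:300,170:370,::-1],None,fx=1.76,fy=1.76,interpolation=2))
  X=cloud(f); C=np.stack([(X-O)@CX,(X-O)@CY,X[...,2]],-1)*1e3
  m=(abs(C[...,2]-150)<5)&(C[...,0]<-35)&(C[...,0]>-240)&(C[...,1]<20)&(C[...,1]>-140); P=C[m]; print(n,m.sum())
  if m.sum()>20: print(cv2.minAreaRect(P[:,:2].astype(np.float32)), np.polyfit(P[:,0],P[:,1],1))
cv2.imwrite('pics/p5.png',np.vstack(ims))
"
```

```text
t 17.75 q [-1.195 -0.316  1.115  2.263  0.328  0.597 -1.7  ] p [ 0.4902 -0.0545  0.2844] z [ 0.418  0.115 -0.901]
cup tcp [-147.5 -151.1  284.4] tip [-136.8 -149.3  261.8] F [ 0.3 -0.2  1.6] toolx ang 7.17 grip 0.0002
z in cup [ 0.428  0.069 -0.901]
side 1697
((-122.04638671875, -74.29110717773438), (31.121789932250977, 176.78968811035156), 84.45452880859375) [ -0.08687766 -84.94011158]
top 1373
((-122.45011901855469, -73.71392822265625), (31.248857498168945, 176.4908447265625), 84.59661865234375) [ -0.08670829 -84.45354606]
```

View pics/p5.png

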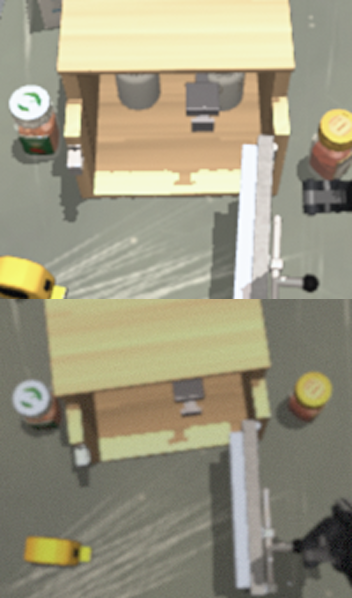

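The door stands at about 1.48 rad, with the knob at crop (310,282). One check of the bolt, then hand in.

```bash
python3 -c "
from h import *
from bench import status,workorder
f=dict(np.load('side5.npz'))
u,v=170+310/1.76,130+282/1.76
k=cup(onz(f,u,v,.115)); H=np.array([-16,-100]); p=1.475
r=(k[:2]-H)@np.array([-np.sin(p),np.cos(p)]); print(k,'r',r,'travel mm',176-r)
s=status.get_obs(); print(s['contact_force'],s['qvel'].round(3))
if 176-r>25: print(workorder.hand_in())
"
```

```text
[-162.5 -129.5  115. ] r 143.00663203446044 travel mm 32.99336796553956
[-0.90172984  0.61103297  0.11375003] [-0.033  0.056 -0.116  0.058 -0.021 -0.035 -0.103]
the job is handed in; nothing more can be done
None
```

The cupboard is open and handed in: door at about 1.48 rad, bolt fully drawn, catch released, bottles standing, jars and tape measure undisturbed, arm clear. No verdict was returned, and step 2 (catch down while the door moved) is inferred from forces and the door's position, not measured.

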